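# Fill the round heating pan of the sample conditioner and start drying

## Task

Six weighing bottles are already warming in the round pan of the sample conditioner, but they stand too loosely to leave a place for the seventh, which stands on the bench. Slide the six together inside the pan without lifting them off its floor until a full gap opens, then lift the seventh in and set it down in the gap, not dropping it, so that all seven stand upright and flat on the pan floor, one in the middle and six around it. Then turn the selector to the green mark, let go, and leave everything else where it is.

Things in the scene. Friction and masses are not known exactly. Their poses are not given: they have to be found in the camera images.
- conditioner: Sample conditioner, fixed to the bench: white metal housing 240 (x) by 340 (y) mm, deck 60 mm above the bench, with a black inlay under the pan, a display console (50 by 105 mm, 29 mm above the deck) at its far right corner and the selector at its near right. Origin: centre of its underside; its x points from the operator's side to the back, y to its left.
- pan: Round aluminium heating pan, fixed on the conditioner's deck, centre at (5, 75) mm in the conditioner's frame. Inner radius 70 mm, wall 3 mm (6 mm at the lip); floor 4 mm and rim 20 mm above its origin. Origin: centre of its underside, on the deck (60 mm above the bench). Its yaw means nothing. Seven bottles fit only as one in the middle and six round it, these up to 48 mm from the pan's axis.
- bottle7: The seventh weighing bottle, on the bench right or left of the conditioner. All seven are alike: amber glass cylinder 44 mm in diameter, flat white lid (top 26 mm above the underside, fixed to the glass), on it a black cylindrical knob 16 mm in diameter, 18 mm high; 44 mm high in all; 40 to 85 g. The foot's edge has a 1.5 mm bevel. Origin: centre of the underside, z up the axis.
- bottle1: One of the six bottles standing in the pan, like bottle7: 44 mm in diameter, 26 mm to the top of the lid, knob 16 mm in diameter from there up to 44 mm. It slides easily on the pan floor (friction about 0.25) and does not tip when pushed at the foot of the knob. Origin: centre of the underside, z up the axis.
- bottle2: One of the six bottles standing in the pan, like bottle7: 44 mm in diameter, 26 mm to the top of the lid, knob 16 mm in diameter from there up to 44 mm. It slides easily on the pan floor (friction about 0.25) and does not tip when pushed at the foot of the knob. Origin: centre of the underside, z up the axis.
- bottle3: One of the six bottles standing in the pan, like bottle7: 44 mm in diameter, 26 mm to the top of the lid, knob 16 mm in diameter from there up to 44 mm. It slides easily on the pan floor (friction about 0.25) and does not tip when pushed at the foot of the knob. Origin: centre of the underside, z up the axis.
- bottle4: One of the six bottles standing in the pan, like bottle7: 44 mm in diameter, 26 mm to the top of the lid, knob 16 mm in diameter from there up to 44 mm. It slides easily on the pan floor (friction about 0.25) and does not tip when pushed at the foot of the knob. Origin: centre of the underside, z up the axis.
- bottle5: One of the six bottles standing in the pan, like bottle7: 44 mm in diameter, 26 mm to the top of the lid, knob 16 mm in diameter from there up to 44 mm. It slides easily on the pan floor (friction about 0.25) and does not tip when pushed at the foot of the knob. Origin: centre of the underside, z up the axis.
- bottle6: One of the six bottles standing in the pan, like bottle7: 44 mm in diameter, 26 mm to the top of the lid, knob 16 mm in diameter from there up to 44 mm. It slides easily on the pan floor (friction about 0.25) and does not tip when pushed at the foot of the knob. Origin: centre of the underside, z up the axis.
- selector_grip (a point): Point on the selector's vertical axis, 87 mm above the bench, 7 mm below the top of its grip: a black pointer bar 42 mm long, 14 mm wide, on a disc 44 mm across (top of the disc 70 mm, of the bar 94 mm above the bench). The point's x axis is the pointer's direction (the end with the white line); at joint value 0 it is the conditioner's x, towards the back.
- selector (a joint): Angle of the selector in rad, growing clockwise seen from above. Three detents, each with a coloured dot on the grey dial: -0.6 white (off), 0 yellow (standby), 0.6 green (drying); between them it snaps to the nearer one, with at most about 0.05 N m; stops at -0.72 and 0.72. It starts at white or yellow.
- beaker: Glass beaker, 54 mm in diameter, 70 mm high, on the other side of the conditioner from bottle7; leave alone. Origin: centre of its underside.
- vial_a: Capped glass vial, 23 mm in diameter, 45 mm high; leave alone. Origin: centre of its underside.
- vial_b: Second such vial; leave alone. Origin: centre of its underside.
- tweezers: Steel tweezers, 140 mm long, 18 mm wide and 8 mm high, lying on the bench; leave alone. Origin: centre of its underside.
- pan_dish: Clear dish of small aluminium sample pans, 42 mm in diameter, 12 mm high, on the deck of the conditioner; leave alone. Origin: centre of its underside.
- usb_stick: Metal memory stick, 53 by 16 by 7 mm; leave alone. Origin: centre of its underside.
Things that resemble listed ones, but are neither listed nor needed, are in the scene too. What is shaped like the bottle7 but blue or red is not meant.

How it is judged:
By the outcome, as a careful person would: the job done as asked, in the order asked, and still so for the second after the job is handed in, with the robot touching nothing.
It also fails if it takes over 56 s, if anything falls off the work surface, if the arm or the gripper's body presses on something with over 40 N, if the wrist force passes 120 N, or if a joint passes its speed limit or range.

## Robot

A 6-joint arm with a two-finger parallel gripper is mounted at the origin on the work surface. World frame = base frame: x ahead of the robot, y to its left, z up, the work surface at z = 0. Lengths are in m, angles in rad, forces in N, time in s.
With the tool pointing down it reaches from about 0.35 to 0.875 m from the base axis. Payload 15.5 kg.
Tool frame: the origin (TCP) lies at the very end of the fingers, on their centre line; the grasp point (between the pads) lies 19 mm behind it; z points along the fingers, y is the line along which they close (so a half turn about z gives the same grasp; the last joint's range is limited). The gripper opens to 85 mm and grips with 20 to 120 N. Pads are 22 mm wide; open, the fingers measure 114 mm over their backs; the gripper's body (76 mm by 85 mm) begins 54 mm behind the grasp point. The pads swing forward as they close: fully open they stand 13 mm farther back than shut.
Start: joints at [-1.321, 0.494, 1.345, -0, 1.302, -0.096], TCP at [0.212, -0.588, 0.231] pointing down, gripper open.
Joint ranges: [-2.91, 2.91], [-0.82, 2.16], [0.22, 2.67], [-1.22, 4.37], [0.12, 2.79], [-3.08, 3.08]. Speed limits (rad/s): [1.89, 1.89, 2.57, 3.01, 3.01, 3.01].

## Interface

Orientations are given as a rotation vector (axis times angle).
In Python, from rig import * gives the robot as it stands. The module is installed in compiled form; this text tells all that it offers.
- The arm moves only by the tool move_arm, never from a script. Its argument "plan" is one flat list of numbers, 7 for each row, row after row: the turn, a rotation vector about the tool's x, y, z as a fraction of full scale, then the shift along the tool's x, y, z as a fraction of full scale, then the gripper's target within -1 to 1 (fully open at 1, half-way at 0, shut at -1). In form: [rx, ry, rz, dx, dy, dz, fingers, rx, ry, rz, dx, dy, dz, fingers, ...]. A call has 1 to 20 rows; each row is the pose to reach, as a shift and turn from the pose commanded when the call began, along the tool's axes at that moment; what a row does not reach only later rows make up. Full scale, the value 1, is 200 mm for a shift and 90 degrees for a turn. A row lasts 1/8 s, in which the tool goes at most 62.5 mm and 10.7 degrees, less where a joint would pass 70% of its speed; a pose out of reach is approached as far as the arm can. A call with a number of a shift or a turn outside -1 to 1 is refused whole. A call with a gripper value outside its range is refused whole. The fingers move at their own pace and stop on an object; "squeeze" is the grip in N (left out, the last holds). Time passes only in rows, so rows that repeat a pose let the fingers close. It gives the time, the measured TCP pose, the force, the opening and the grip force at its end, in the units of the state.
- state(): the state, without advancing time (a new reading comes with each control period).
- read_camera(name): name is "side" or "top"; returns a dict with "color" (420x560x3 uint8, red, green, blue), "z_map" (420x560 float32, m along the optical axis (not along the pixel's ray), 0 where there is no reading), "fx", "fy", "cx", "cy" (pixels), "cam_to_world" (4x4, takes a point from camera to world coordinates). Camera axes: x right, y up, looking along -z (the intrinsics and any distortion apply to the point x, -y, -z); pixel columns grow to the right and rows downward; lengths in m; the calibration is good to about 2 mm. A picture is of the moment at which its call begins.
- hand_in(): hands the job in; it is judged then, once.
The state is a dict: "time_s": time; "joints": joint angles; "qvel": joint speeds; "effort": joint torques, N m; "eef_pos": TCP position; "tcp_rot": TCP orientation; "ft_force": force on the tool from outside, world axes, zero at the start; "wrist_torque": the same for the moment, N m; "grip_width": opening from 0.0 (shut) to 1.0 (fully open); "gripper_force": force on a finger pad.
Only numpy, scipy, OpenCV 4.12 (cv2) and the standard library are available. Lean on these libraries where they do the work, as an engineer would, in place of code of your own. Each camera call takes 0.05 s, during which the arm holds its last target. There are 200 camera calls.

## Working session

There is one attempt and no reset: what is moved stays moved. The work goes in short steps, Python scripts to look and compute and a tool call to move; the robot and the scene stay as the last step left them, time stands still between calls to the robot, and variables do not carry over. Pictures are saved under pics/ and viewed, at most 11 in all, crops included, and the job is handed in when it is done.

Besides the shell and the picture viewer there is one more tool, called after ">>>" by a JSON object that holds its "api" and its "payload", one argument or row to a line. move_arm: Moves the arm, as the interface text tells. Its arguments: {"type":"object","properties":{"plan":{"type":"array"},"squeeze":{"type":"number"}},"required":["plan"]}

```bash
mkdir -p pics; cat > h.py <<'E'
from rig import *
import numpy as np, cv2
from scipy.spatial.transform import Rotation as R
def ray(c,u,v):
    M=np.array(c["cam_to_world"]);d=np.array([(u-c["cx"])/c["fx"],-(v-c["cy"])/c["fy"],-1.])
    return M[:3,3],M[:3,:3]@d
def onz(c,u,v,z):
    o,d=ray(c,u,v);return o+d*(z-o[2])/d[2]
def proj(c,p):
    M=np.array(c["cam_to_world"]);q=M[:3,:3].T@(np.array(p)-M[:3,3])
    return c["cx"]+c["fx"]*q[0]/-q[2],c["cy"]-c["fy"]*q[1]/-q[2]
def cloud(c):
    v,u=np.mgrid[:420,:560];M=np.array(c["cam_to_world"]);z=c["z_map"]
    P=np.stack([(u-c["cx"])/c["fx"]*z,-(v-c["cy"])/c["fy"]*z,-z],-1)
    return P@M[:3,:3].T+M[:3,3]
def save(c,n):cv2.imwrite("pics/"+n,c["color"][:,:,::-1])
E
python3 - <<'E'
from h import *
for n in("top","side"):
    c=read_camera(n);save(c,n+"0.png");print(n,np.round(c["cam_to_world"],3),c["fx"],c["fy"],c["cx"],c["cy"],{k for k in c})
print(state())
E
```

```text
top [[ 0.005  0.993 -0.117  0.392]
 [-1.     0.004 -0.005 -0.01 ]
 [-0.005  0.117  0.993  1.424]
 [ 0.     0.     0.     1.   ]] 545.3989278418478 545.3989278418478 282.42004382535856 211.05814795460347 {'fx', 'cy', 'color', 'z_map', 'fy', 'cx', 'cam_to_world'}
side [[-0.901  0.283 -0.328  0.179]
 [-0.433 -0.61   0.664  0.683]
 [-0.012  0.74   0.672  0.806]
 [ 0.     0.     0.     1.   ]] 413.04718431171256 413.04718431171256 281.7647131790996 210.68552348787108 {'fx', 'cy', 'color', 'z_map', 'fy', 'cx', 'cam_to_world'}
{'time_s': 0.1, 'joints': array([-1.32054668e+00,  4.94113874e-01,  1.34608045e+00,  2.83647231e-06,
        1.30251388e+00, -9.55080779e-02]), 'qvel': array([-0.000473  , -0.00036804, -0.0018697 , -0.00179302,  0.00072701,
        0.0002355 ]), 'effort': array([ 2.31108104e-03, -8.83583808e+01, -3.84563434e+01, -4.01493060e-05,
        5.17102526e-03,  4.17643946e-06]), 'eef_pos': array([ 0.21173437, -0.58768626,  0.23076053]), 'tcp_rot': array([-3.09366727e+00, -5.40221126e-01,  1.31112362e-04]), 'ft_force': array([0.43840147, 0.93586156, 0.41080379]), 'wrist_torque': array([ 0.0127938 , -0.03053906, -0.00329301]), 'gripper_force': 0.0, 'grip_width': 1.0034315518035424}
```

View pics/top0.png

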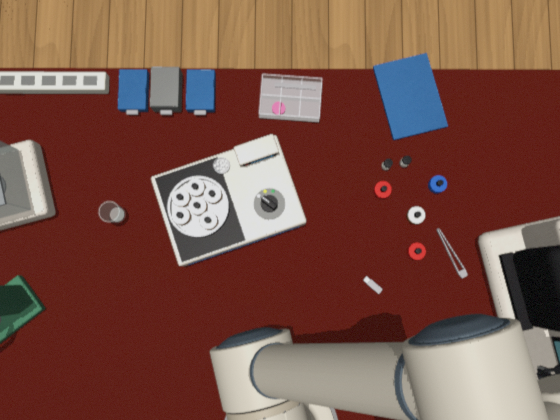

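View pics/side0.png

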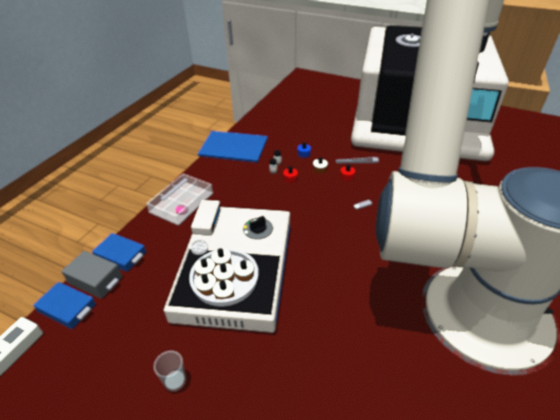

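Top: pan at (198,206) with one bottle central and five around. The selector is at (269,204), bottle7 (white) at (417,214) and the beaker at (110,212). Next I measure.

```bash
cat > m.py <<'E'
from h import *
def deck(c):
    P=cloud(c);m=((abs(P[...,2]-.06)<.008)&(P[...,0]>.3)&(P[...,0]<.75)&(abs(P[...,1]-.13)<.28)).astype(np.uint8)
    cs,_=cv2.findContours(m,0,2);k=max(cs,key=cv2.contourArea)
    w=np.array([onz(c,*p[0],.06)[:2] for p in cv2.convexHull(k)],np.float32)
    return cv2.minAreaRect(w*1000), np.median(P[...,2][m>0])
def knobs(c,ctr,rad=.066,zk=.1,th=75):
    """dark blobs within rad of ctr on plane zk"""
    g=cv2.cvtColor(cv2.resize(c["color"],None,fx=4,fy=4,interpolation=cv2.INTER_CUBIC),cv2.COLOR_RGB2GRAY)
    v,u=np.mgrid[:g.shape[0],:g.shape[1]];u=(u+.5)/4-.5;v=(v+.5)/4-.5
    o,_=ray(c,0,0);M=np.array(c["cam_to_world"])
    d=np.stack([(u-c["cx"])/c["fx"],-(v-c["cy"])/c["fy"],-np.ones_like(u)],-1)@M[:3,:3].T
    W=o+d*((zk-o[2])/d[...,2])[...,None]
    m=((np.hypot(W[...,0]-ctr[0],W[...,1]-ctr[1])<rad)&(g<th)).astype(np.uint8)
    n,l,s,ce=cv2.connectedComponentsWithStats(m)
    return [((x+.5)/4-.5,(y+.5)/4-.5,a/16) for (x,y),a in zip(ce[1:],s[1:,4]) if a>150]
def tri(c1,p1,c2,p2):
    o1,d1=ray(c1,*p1);o2,d2=ray(c2,*p2)
    s=np.linalg.lstsq(np.stack([d1,-d2],1),o2-o1,rcond=None)[0]
    a,b=o1+s[0]*d1,o2+s[1]*d2;return (a+b)/2,np.linalg.norm(a-b)
def match(t,s,ctr,rad=.066,zk=.1):
    S=knobs(s,ctr,rad,zk);out=[]
    for k in knobs(t,ctr,rad,zk):
        r=min(((tri(t,k[:2],s,q[:2])) for q in S),key=lambda e:e[1]+.3*abs(e[0][2]-zk),default=None)
        out.append((onz(t,k[0],k[1],zk)[:2],k[2],r))
    return out
E
python3 - <<'E'
from m import *
t=read_camera("top");s=read_camera("side")
(c,sz,a),z=deck(t);print("deck",c,sz,a,z)
(c2,sz2,a2),z2=deck(s);print("side",c2,sz2,a2,z2)
pr=onz(t,198,206,.08);print("pan guess",pr)
for k in match(t,s,pr[:2]):print(np.round(k[0],4),k[1],k[2] and (k[2][0].round(4),round(k[2][1],4)))
b=onz(t,417,214,.03);print(b)
for k in match(t,s,b[:2],.02,.035):print("b7 dark",np.round(k[0],4),k[1],k[2] and (k[2][0].round(4),round(k[2][1],4)))
P=cloud(t);m=np.hypot(P[...,0]-b[0],P[...,1]-b[1])<.04;print("b7 z",np.sort(P[...,2][m])[-40:].round(3))
A=cv2.resize(t["color"][130:270,145:315],(800,659)) ;B=cv2.resize(s["color"][200:330,165:295],(500,500),interpolation=2)
A=cv2.resize(t["color"][150:255,155:300],(480,348),interpolation=2)
S=np.zeros((500,800,3),np.uint8);S[:348,:480]=A;S[:300,480:780]=cv2.resize(B,(300,300))
S[300:480,490:790]=cv2.resize(t["color"][190:250,390:490],(300,180),interpolation=2)
cv2.imwrite("pics/crop1.png",S[:,:,::-1])
E
```

```text
deck (580.4561767578125, 135.14694213867188) (239.29441833496094, 338.3759765625) 19.3371639251709 0.06050856953270056
side (579.1158447265625, 141.2355499267578) (239.65464782714844, 343.6103820800781) 19.386457443237305 0.06029380762000075
pan guess [0.56167346 0.20726114 0.08      ]
[0.6089 0.2132] 16.9375 (array([0.609 , 0.2135, 0.0971]), np.float64(0.0009))
[0.591  0.1713] 16.6875 (array([0.5912, 0.1716, 0.0972]), np.float64(0.0005))
[0.5823 0.2497] 17.75 (array([0.5824, 0.2501, 0.0974]), np.float64(0.0006))
[0.5623 0.2075] 14.5 (array([0.5622, 0.2077, 0.0977]), np.float64(0.0008))
[0.5378 0.2484] 16.0 (array([0.5377, 0.2486, 0.0982]), np.float64(0.0007))
[0.5264 0.18  ] 10.5625 (array([0.5262, 0.1802, 0.0967]), np.float64(0.0012))
[ 0.54977813 -0.34805124  0.03      ]
b7 dark [ 0.5487 -0.3467] 19.4375 (array([ 0.5481, -0.3447,  0.0427]), np.float64(0.0005))
b7 z [0.032 0.032 0.033 0.034 0.034 0.035 0.035 0.039 0.04  0.041 0.042 0.042
 0.042 0.043 0.043 0.043 0.043 0.044 0.044 0.045 0.045 0.045 0.045 0.045
 0.045 0.045 0.046 0.046 0.047 0.047 0.047 0.047 0.047 0.047 0.048 0.048
 0.048 0.049 0.049 0.05 ]
```

View pics/crop1.png

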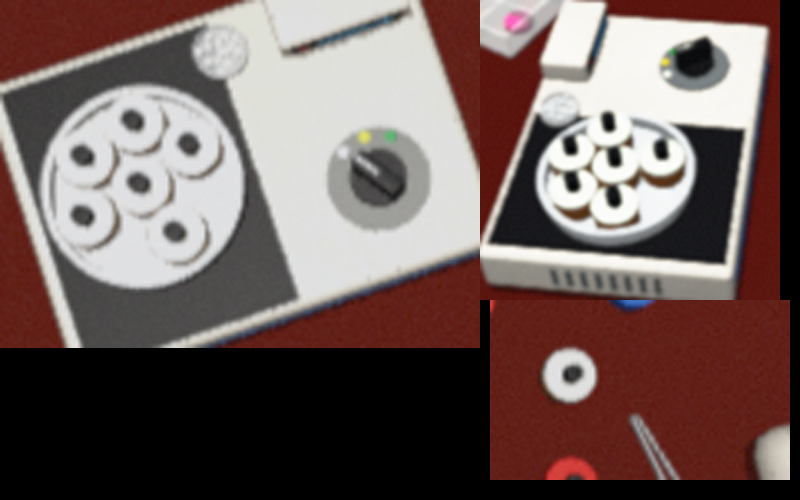

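```bash
cat > g.py <<'E'
from m import *
def go(*ts,yaw=0):
    s=state();p=s["eef_pos"];Rm=R.from_rotvec(s["tcp_rot"]).as_matrix()
    print("t",round(s["time_s"],2),"tcp",p.round(4),"x_t",Rm[:,0].round(3),"z_t",Rm[:,2].round(4),"F",s["ft_force"].round(1))
    for t in ts:print(t,"->",(Rm.T@(np.array(t)-p)/.2).round(3))
E
python3 - <<'E'
from g import *
t=read_camera("top")
# pan rim: bright vs black inlay; project bright pixels near the pan onto z=.08
P=cloud(t);g=cv2.cvtColor(t["color"],cv2.COLOR_RGB2GRAY)
pts=[]
for a in np.radians(np.arange(90,290,4)):   # side lying over the inlay
    r=np.arange(.062,.095,.0005);v=[]
    for q in r:
        u,w=proj(t,[.5605+q*np.cos(a),.2076+q*np.sin(a),.08]);v.append(cv2.getRectSubPix(g,(1,1),(u,w))[0,0])
    v=np.array(v,float);i=np.argmin(np.diff(cv2.GaussianBlur(v[:,None],(1,9),0)[:,0]));pts.append((.5605+r[i]*np.cos(a),.2076+r[i]*np.sin(a)))
p=np.array(pts);A=np.c_[2*p,np.ones(len(p))];x=np.linalg.lstsq(A,(p**2).sum(1),rcond=None)[0]
print("pan",x[:2],"r",np.sqrt(x[2]+x[0]**2+x[1]**2))
print("selector",onz(t,269.5,203.8,.07))
go((.5262,.1801,.15),(.5487,-.346,.15))
E
```

```text
pan [0.56541417 0.2127399 ] r 0.08046672155831097
selector [0.56928435 0.02986418 0.07      ]
t 0.25 tcp [ 0.2118 -0.5879  0.231 ] x_t [0.941 0.339 0.   ] z_t [-2.e-04  5.e-04 -1.e+00] F [-1.2 -0.6 -0.4]
(0.5262, 0.1801, 0.15) -> [ 2.78  -3.079  0.407]
(0.5487, -0.346, 0.15) -> [ 1.995 -0.566  0.405]
```

>>> {"api": "move_arm", "payload": {
  "plan": [0, 0, 0, 0.7, -0.77, 0, -0.3, 0, 0, 0, 0.7, -0.77, 0, -0.3, 0, 0, 0, 0.7, -0.77, 0, -0.3, 0, 0, 0, 0.7, -0.77, 0, -0.3, 0, 0, 0, 0.7, -0.77, 0, -0.3]
}}

```text
time_s: 0.88
eef_pos: [0.2918, -0.395, 0.2316]
tcp_rot: [3.094, 0.543, 0.0]
ft_force: [0.2, -0.5, 0.1]
grip_width: 0.349
gripper_force: 0.0
```

>>> {"api": "move_arm", "payload": {
  "plan": [0, 0, 0, 0.7, -0.77, 0, -0.3, 0, 0, 0, 0.7, -0.77, 0, -0.3, 0, 0, 0, 0.7, -0.77, 0, -0.3, 0, 0, 0, 0.7, -0.77, 0, -0.3, 0, 0, 0, 0.7, -0.77, 0, -0.3]
}}

```text
time_s: 1.5
eef_pos: [0.3716, -0.2037, 0.2314]
tcp_rot: [3.094, 0.543, 0.0]
ft_force: [-0.7, -0.1, 0.1]
grip_width: 0.347
gripper_force: 0.0
```

>>> {"api": "move_arm", "payload": {
  "plan": [0, 0, 0, 0.7, -0.77, 0, -0.3, 0, 0, 0, 0.7, -0.77, 0, -0.3, 0, 0, 0, 0.7, -0.77, 0, -0.3, 0, 0, 0, 0.7, -0.77, 0, -0.3]
}}

```text
time_s: 2.0
eef_pos: [0.4522, -0.0101, 0.2313]
tcp_rot: [3.094, 0.542, 0.001]
ft_force: [0.1, -0.0, 0.4]
grip_width: 0.35
gripper_force: 0.0
```

```bash
python3 - <<'E'
from g import *
go((.5262,.1801,.15),(.5262,.1801,.095));print(state()["grip_width"])
E
```

```text
t 2.0 tcp [ 0.4522 -0.0101  0.2313] x_t [0.94  0.34  0.001] z_t [ 8.e-04 -1.e-04 -1.e+00] F [ 0.1 -0.   0.4]
(0.5262, 0.1801, 0.15) -> [ 0.671 -0.769  0.407]
(0.5262, 0.1801, 0.095) -> [ 0.671 -0.769  0.682]
0.3495508209678676
```

>>> {"api": "move_arm", "payload": {
  "plan": [0, 0, 0, 0.67, -0.77, 0.3, -0.3, 0, 0, 0, 0.67, -0.77, 0.3, -0.3, 0, 0, 0, 0.67, -0.77, 0.3, -0.3, 0, 0, 0, 0.67, -0.77, 0.4, -0.3, 0, 0, 0, 0.67, -0.77, 0.5, -0.3, 0, 0, 0, 0.67, -0.77, 0.6, -0.3, 0, 0, 0, 0.67, -0.77, 0.675, -0.3, 0, 0, 0, 0.67, -0.77, 0.675, -0.3]
}}

```text
time_s: 3.0
eef_pos: [0.5245, 0.1782, 0.0953]
tcp_rot: [3.095, 0.539, -0.003]
ft_force: [-0.0, 0.0, 0.1]
grip_width: 0.352
gripper_force: 0.0
```

```bash
python3 - <<'E'
from g import *
go((.5262,.1801,.095))
s=read_camera("side");cv2.imwrite("pics/near1.png",cv2.resize(s["color"][170:340,150:330],(720,600),interpolation=2)[:560,:,::-1])
E
```

```text
t 3.0 tcp [0.5245 0.1782 0.0953] x_t [ 0.941  0.338 -0.002] z_t [-1.6e-03 -5.0e-04 -1.0e+00] F [-0.   0.   0.1]
(0.5262, 0.1801, 0.095) -> [ 0.011 -0.006  0.002]
```

View pics/near1.png

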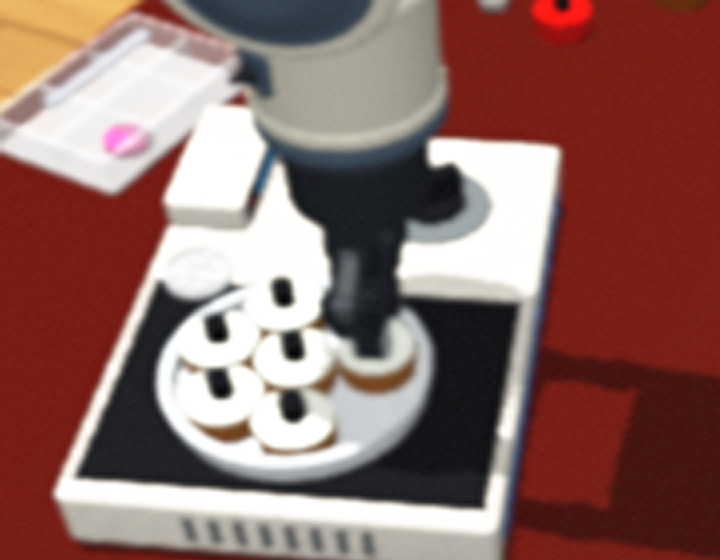

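The fingers straddle the sixth bottle's knob at (370,335), just above its lid. I close lightly.

>>> {"api": "move_arm", "payload": {
  "plan": [0, 0, 0, 0.01, -0.005, 0, -0.3, 0, 0, 0, 0.01, -0.005, 0, -0.7, 0, 0, 0, 0.01, -0.005, 0, -0.7, 0, 0, 0, 0.01, -0.005, 0, -0.7, 0, 0, 0, 0.01, -0.005, 0, -0.7],
  "squeeze": 20
}}

```text
time_s: 3.68
eef_pos: [0.5265, 0.1811, 0.097]
tcp_rot: [-3.095, -0.541, -0.003]
ft_force: [0.2, 0.1, 6.8]
grip_width: 0.174
gripper_force: 19.6
```

```bash
python3 - <<'E'
from g import *
c=np.array([.5605,.2076]);f=lambda r,a,z=.0947:tuple((c+r*np.array([np.cos(np.radians(a)),np.sin(np.radians(a))])).round(4))+(z,)
go(f(46,217),f(46.5e-3,217),f(.0465,208),f(.0465,198),f(.0465,188),f(.0465,178));s=state();print(s["grip_width"],s["gripper_force"],s["ft_force"])
E
```

```text
t 3.67 tcp [0.5265 0.1811 0.097 ] x_t [0.941 0.339 0.002] z_t [ 1.7e-03  3.0e-04 -1.0e+00] F [0.2 0.1 6.8]
(np.float64(-36.1767), np.float64(-27.4759), 0.0947) -> [-219.538   67.849   -0.347]
(np.float64(0.5234), np.float64(0.1796), 0.0947) -> [-0.017  0.002  0.011]
(np.float64(0.5194), np.float64(0.1858), 0.0947) -> [-0.025 -0.034  0.011]
(np.float64(0.5163), np.float64(0.1932), 0.0947) -> [-0.027 -0.074  0.011]
(np.float64(0.5145), np.float64(0.2011), 0.0947) -> [-0.022 -0.114  0.011]
(np.float64(0.514), np.float64(0.2092), 0.0947) -> [-0.011 -0.153  0.011]
0.17437912137219588 19.62924599647522 [0.16906616 0.10925613 6.78429158]
```

>>> {"api": "move_arm", "payload": {
  "plan": [0, 0, 0, -0.012, 0, 0, -0.7, 0, 0, 0, -0.018, -0.015, 0, -0.7, 0, 0, 0, -0.025, -0.035, 0, -0.7, 0, 0, 0, -0.027, -0.055, 0, -0.7, 0, 0, 0, -0.027, -0.075, 0, -0.7, 0, 0, 0, -0.025, -0.095, 0, -0.7, 0, 0, 0, -0.022, -0.115, 0, -0.7, 0, 0, 0, -0.017, -0.135, 0, -0.7, 0, 0, 0, -0.011, -0.153, 0, -0.7, 0, 0, 0, -0.011, -0.153, 0, -0.7, 0, 0, 0, -0.011, -0.153, 0, -0.7]
}}

```text
time_s: 5.05
eef_pos: [0.5139, 0.2094, 0.097]
tcp_rot: [-3.094, -0.541, -0.002]
ft_force: [0.9, 2.2, 7.3]
grip_width: 0.17
gripper_force: 19.8
```

>>> {"api": "move_arm", "payload": {
  "plan": [0, 0, 0, 0, 0, 0, -0.3, 0, 0, 0, 0, 0, 0, -0.3, 0, 0, 0, 0, 0, 0, -0.3, 0, 0, 0, 0, 0, -0.2, -0.3, 0, 0, 0, 0, 0, -0.5, -0.3, 0, 0, 0, -0.3, 0.9, -0.55, -0.3, 0, 0, 0, -0.3, 0.9, -0.55, -0.3, 0, 0, 0, -0.3, 0.9, -0.55, -0.3, 0, 0, 0, -0.3, 0.9, -0.55, -0.3]
}}

```text
time_s: 6.18
eef_pos: [0.518, 0.0157, 0.2065]
tcp_rot: [3.095, 0.533, 0.0]
ft_force: [-0.6, 0.2, 0.3]
grip_width: 0.35
gripper_force: 0.0
```

>>> {"api": "move_arm", "payload": {
  "plan": [0, 0, 0, -0.3, 0.9, 0, -0.3, 0, 0, 0, -0.3, 0.9, 0, -0.3, 0, 0, 0, -0.3, 0.9, 0, -0.3, 0, 0, 0, -0.3, 0.9, 0, -0.3]
}}

```text
time_s: 6.68
eef_pos: [0.5227, -0.1735, 0.2061]
tcp_rot: [3.095, 0.535, 0.0]
ft_force: [0.1, 0.7, -0.2]
grip_width: 0.355
gripper_force: 0.0
```

```bash
python3 - <<'E'
from g import *
t=read_camera("top");s=read_camera("side")
c=np.array([.5605,.2076])
for k in match(t,s,c):
    d=k[0]-c;print(np.round(k[0],4),"r",np.hypot(*d).round(4),np.degrees(np.arctan2(d[1],d[0])).round(1),k[2] and (k[2][0].round(4),round(k[2][1],4)))
for k in match(t,s,(.5487,-.346),.02,.035):print("b7",k[0],k[2])
go((.5487,-.346,.15),(.5487,-.346,.033))
S=np.hstack([cv2.resize(t["color"][155:255,150:250],(400,400),interpolation=2),cv2.resize(s["color"][235:315,180:270],(400,400),interpolation=2)])
cv2.imwrite("pics/a2.png",S[:,:,::-1])
E
```

```text
[0.6089 0.2132] r 0.0487 6.6 (array([0.609 , 0.2135, 0.0971]), np.float64(0.0009))
[0.5912 0.1711] r 0.0477 -49.9 (array([0.5914, 0.1714, 0.0971]), np.float64(0.0005))
[0.5822 0.2496] r 0.0473 62.7 (array([0.5824, 0.25  , 0.0974]), np.float64(0.0004))
[0.5622 0.2074] r 0.0017 -5.4 (array([0.5621, 0.2076, 0.0978]), np.float64(0.0007))
[0.5375 0.2483] r 0.0468 119.4 (array([0.5375, 0.2486, 0.0982]), np.float64(0.0004))
[0.5141 0.2073] r 0.0464 -179.6 (array([0.514 , 0.2076, 0.097 ]), np.float64(0.0009))
t 6.78 tcp [ 0.5224 -0.1703  0.206 ] x_t [ 0.941  0.338 -0.   ] z_t [-5.e-04  5.e-04 -1.e+00] F [ 0.7 -0.3  0.5]
(0.5487, -0.346, 0.15) -> [-0.173  0.871  0.279]
(0.5487, -0.346, 0.033) -> [-0.173  0.872  0.864]
```

View pics/a2.png

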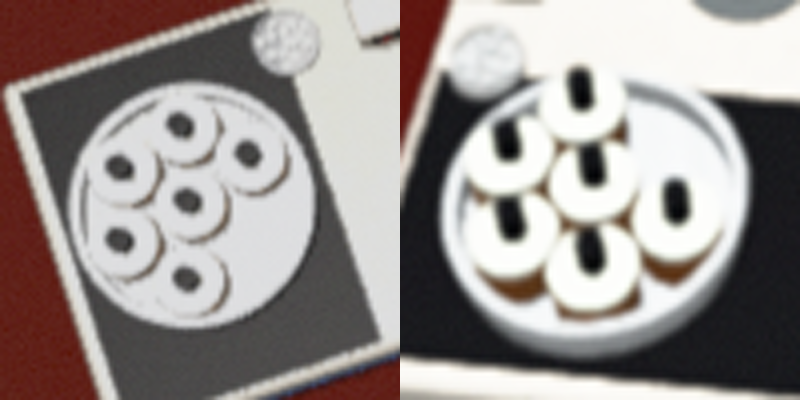

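The slide worked: the ring bottles are closed up, and the gap is at lower right of the top crop, about (265,255). Bottle7 is now measured from the first pictures.

```bash
python3 - <<'E'
from g import *
Q=[]
for n in("top","side"):
    c=read_camera(n);im=cv2.imread(f"pics/{n}0.png")
    u,v=proj(c,[.5487,-.346,.026]);u,v=int(u),int(v);h=12
    p=cv2.resize(im[v-h:v+h+1,u-h:u+h+1],None,fx=8,fy=8,interpolation=2)
    m=(p.min(2)>110).astype(np.uint8);cs,_=cv2.findContours(m,0,2);k=cv2.convexHull(max(cs,key=cv2.contourArea))
    e=cv2.fitEllipse(k);x,y=e[0];x=(x+.5)/8-.5+u-h;y=(y+.5)/8-.5+v-h
    print(n,x,y,np.array(e[1])/8,onz(c,x,y,.026));Q.append((c,(x,y)))
print(tri(*Q[0],*Q[1]))
go((.5487,-.346,.15),(.5487,-.346,.033))
E
```

```text
top 416.161096572876 214.5138988494873 [17.7460556  18.19962883] [ 0.54888828 -0.34683172  0.026     ]
side 319.8822889328003 162.92820262908936 [ 9.99570751 15.26201916] [ 0.54691888 -0.34468644  0.026     ]
(array([ 0.54858289, -0.34757359,  0.02368365]), np.float64(0.0011874547906475389))
t 6.88 tcp [ 0.5224 -0.1691  0.2061] x_t [ 0.94  0.34 -0.  ] z_t [-5.e-04  5.e-04 -1.e+00] F [-0.2  0.  -0.1]
(0.5487, -0.346, 0.15) -> [-0.177  0.877  0.28 ]
(0.5487, -0.346, 0.033) -> [-0.177  0.877  0.865]
```

>>> {"api": "move_arm", "payload": {
  "plan": [0, 0, 0, -0.175, 0.875, 0.4, -0.3, 0, 0, 0, -0.175, 0.875, 0.4, -0.3, 0, 0, 0, -0.175, 0.875, 0.4, -0.3, 0, 0, 0, -0.175, 0.875, 0.5, -0.3, 0, 0, 0, -0.175, 0.875, 0.5, -0.3, 0, 0, 0, -0.175, 0.875, 0.5, -0.3]
}}

```text
time_s: 7.62
eef_pos: [0.5495, -0.3454, 0.1072]
tcp_rot: [3.094, 0.543, 0.001]
ft_force: [-0.1, 0.2, 0.0]
grip_width: 0.347
gripper_force: 0.0
```

```bash
python3 - <<'E'
from g import *
go((.5488,-.345,.08),(.5488,-.345,.033))
s=read_camera("side");u,v=map(int,proj(s,(.549,-.346,.04)));cv2.imwrite("pics/n3.png",cv2.resize(s["color"][v-35:v+30,u-40:u+40],(640,520),interpolation=2)[:,:,::-1])
E
```

```text
t 7.62 tcp [ 0.5495 -0.3454  0.1072] x_t [0.94 0.34 0.  ] z_t [ 3.e-04 -0.e+00 -1.e+00] F [-0.1  0.2  0. ]
(0.5488, -0.345, 0.08) -> [-0.002 -0.003  0.136]
(0.5488, -0.345, 0.033) -> [-0.002 -0.003  0.371]
```

View pics/n3.png

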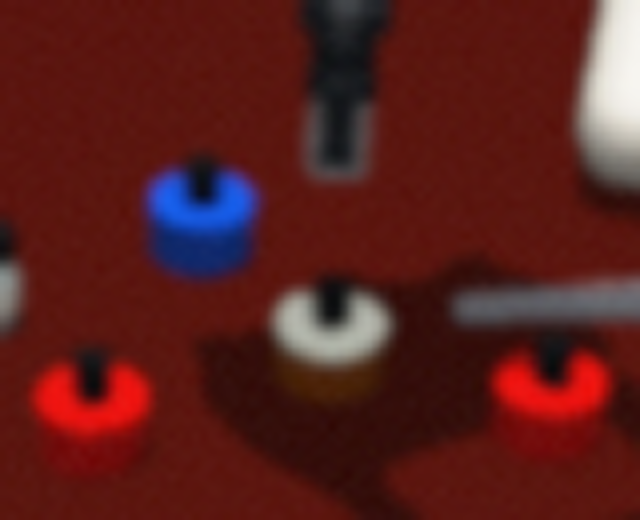

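The fingers (335,150) hang right over bottle7's knob (332,300). I descend and grip.

>>> {"api": "move_arm", "payload": {
  "plan": [0, 0, 0, -0.002, -0.003, 0.2, -0.3, 0, 0, 0, -0.002, -0.003, 0.3, -0.3, 0, 0, 0, -0.002, -0.003, 0.37, -0.3, 0, 0, 0, -0.002, -0.003, 0.37, -0.3, 0, 0, 0, -0.002, -0.003, 0.37, -0.7, 0, 0, 0, -0.002, -0.003, 0.37, -0.7, 0, 0, 0, -0.002, -0.003, 0.37, -0.7, 0, 0, 0, -0.002, -0.003, 0.37, -0.7, 0, 0, 0, -0.002, -0.003, 0.37, -0.7],
  "squeeze": 30
}}

```text
time_s: 8.8
eef_pos: [0.5488, -0.3467, 0.0332]
tcp_rot: [3.094, 0.54, 0.002]
ft_force: [-0.6, 2.8, 7.7]
grip_width: 0.161
gripper_force: 29.9
```

>>> {"api": "move_arm", "payload": {
  "plan": [0, 0, 0, 0, 0, -0.1, -0.7, 0, 0, 0, 0, 0, -0.3, -0.7, 0, 0, 0, 0, 0, -0.6, -0.7, 0, 0, 0, 0, 0, -0.6, -0.7]
}}

```text
time_s: 9.3
eef_pos: [0.5505, -0.3482, 0.1585]
tcp_rot: [3.088, 0.539, 0.01]
ft_force: [0.5, -0.6, -1.4]
grip_width: 0.168
gripper_force: 29.5
```

```bash
python3 - <<'E'
from g import *
go((.541,.167,.16));s=state();print(s["grip_width"],s["gripper_force"])
E
```

```text
t 9.3 tcp [ 0.5505 -0.3482  0.1585] x_t [0.941 0.339 0.005] z_t [ 0.0073 -0.0056 -1.    ] F [ 0.5 -0.6 -1.4]
(0.541, 0.167, 0.16) -> [ 0.829 -2.439 -0.022]
0.16831158849789837 29.498349130153656
```

>>> {"api": "move_arm", "payload": {
  "plan": [0, 0, 0, 0.276, -0.813, -0.15, -0.7, 0, 0, 0, 0.276, -0.813, -0.15, -0.7, 0, 0, 0, 0.276, -0.813, -0.15, -0.7, 0, 0, 0, 0.276, -0.813, -0.15, -0.7]
}}

```text
time_s: 9.8
eef_pos: [0.5448, -0.1717, 0.1833]
tcp_rot: [-3.094, -0.545, -0.0]
ft_force: [-1.2, -1.3, -1.0]
grip_width: 0.17
gripper_force: 29.6
```

>>> {"api": "move_arm", "payload": {
  "plan": [0, 0, 0, 0.276, -0.813, 0, -0.7, 0, 0, 0, 0.276, -0.813, 0, -0.7, 0, 0, 0, 0.276, -0.813, 0, -0.7, 0, 0, 0, 0.276, -0.813, 0, -0.7]
}}

```text
time_s: 10.3
eef_pos: [0.5416, -0.0009, 0.1824]
tcp_rot: [-3.094, -0.545, 0.0]
ft_force: [0.7, 0.3, -0.5]
grip_width: 0.165
gripper_force: 29.6
```

>>> {"api": "move_arm", "payload": {
  "plan": [0, 0, 0, 0.14, -0.4, 0, -0.7, 0, 0, 0, 0.2, -0.6, 0, -0.7, 0, 0, 0, 0.276, -0.813, 0, -0.7, 0, 0, 0, 0.276, -0.813, 0, -0.7, 0, 0, 0, 0.276, -0.813, 0, -0.7, 0, 0, 0, 0.276, -0.813, 0, -0.7]
}}

```text
time_s: 11.05
eef_pos: [0.539, 0.1671, 0.1823]
tcp_rot: [3.095, 0.538, -0.0]
ft_force: [0.4, 0.2, -1.1]
grip_width: 0.168
gripper_force: 29.7
```

```bash
python3 - <<'E'
from g import *
go((.541,.1668,.13),(.541,.1668,.111),(.541,.1668,.097))
E
```

```text
t 11.05 tcp [0.539  0.1671 0.1823] x_t [ 0.941  0.337 -0.   ] z_t [-1.e-04 -3.e-04 -1.e+00] F [ 0.4  0.2 -1.1]
(0.541, 0.1668, 0.13) -> [0.009 0.005 0.261]
(0.541, 0.1668, 0.111) -> [0.009 0.005 0.356]
(0.541, 0.1668, 0.097) -> [0.009 0.005 0.426]
```

>>> {"api": "move_arm", "payload": {
  "plan": [0, 0, 0, 0.009, 0.003, 0.15, -0.7, 0, 0, 0, 0.009, 0.003, 0.265, -0.7, 0, 0, 0, 0.009, 0.003, 0.265, -0.7, 0, 0, 0, 0.009, 0.003, 0.265, -0.7]
}}

```text
time_s: 11.55
eef_pos: [0.5412, 0.1681, 0.1301]
tcp_rot: [3.095, 0.539, 0.001]
ft_force: [-0.2, -0.3, -0.4]
grip_width: 0.171
gripper_force: 29.7
```

```bash
python3 - <<'E'
from g import *
go((.541,.1668,.111),(.541,.1668,.097))
s=read_camera("side");cv2.imwrite("pics/n4.png",cv2.resize(s["color"][220:320,170:290],(720,600),interpolation=2)[:,:,::-1])
# where the held bottle's lid rim should be seen, in picture pixels
for q in [(.541,.1668,.128-.033+.026),(.541,.1668,.128-.033)]:
    u,v=proj(s,q);print((u-170)*6,(v-220)*6)
# lid outline ellipse expected
E
```

```text
t 11.55 tcp [0.5412 0.1681 0.1301] x_t [0.941 0.338 0.001] z_t [ 8.e-04  1.e-04 -1.e+00] F [-0.2 -0.3 -0.4]
(0.541, 0.1668, 0.111) -> [-0.003  0.006  0.095]
(0.541, 0.1668, 0.097) -> [-0.003  0.006  0.165]
415.4556966197078 185.73313945760003
421.00684752468925 232.04489435255118
```

View pics/n4.png

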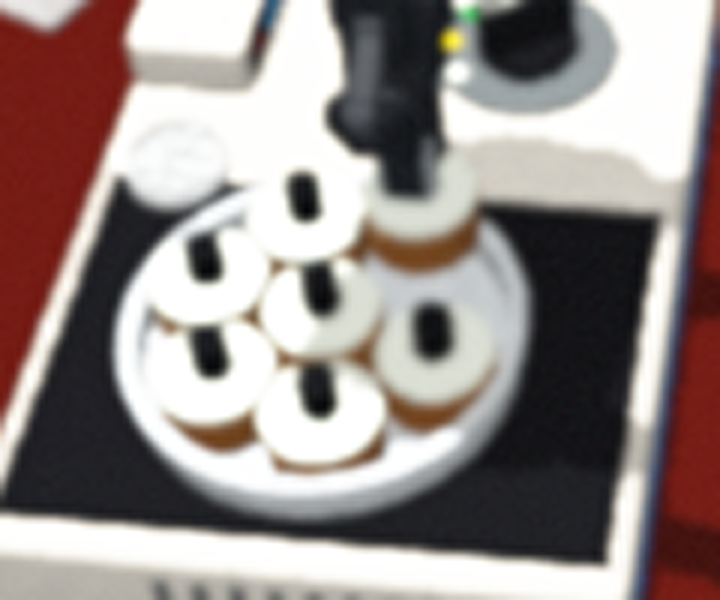

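```bash
python3 - <<'E'
from g import *
s=read_camera("side");h=cv2.cvtColor(cv2.resize(s["color"],None,fx=6,fy=6,interpolation=cv2.INTER_CUBIC),cv2.COLOR_RGB2HSV)
def ext(x,y,zu):
    # silhouette half-width samples over the lower glass band: left/right amber limits per row
    u,v=proj(s,(x,y,zu+.008));rows=range(int(6*v)+20,int(6*v)+60,5);o=[]
    for r in rows:
        c0=int(6*u);row=h[r,c0-90:c0+90];m=(row[:,1]>110)&(row[:,0]<25)&(row[:,2]>60)
        if m.sum()>20:
            i=np.flatnonzero(m);o.append((r-int(6*v),i[0]-90,i[-1]-90,(i[0]+i[-1])/2-90))
    return o
print("held");[print(o) for o in ext(.5412,.1681,.097)]
print("F");[print(o) for o in ext(.5141,.2074,.064)]
print("E (pixel x6)");[print(o) for o in ext(.5375,.2485,.064)]
E
```

```text
held
(20, np.int64(-52), np.int64(56), np.float64(2.0))
(25, np.int64(-54), np.int64(55), np.float64(0.5))
(30, np.int64(-59), np.int64(51), np.float64(-4.0))
(35, np.int64(-64), np.int64(46), np.float64(-9.0))
(40, np.int64(-62), np.int64(40), np.float64(-11.0))
(45, np.int64(-28), np.int64(34), np.float64(3.0))
(50, np.int64(-15), np.int64(19), np.float64(2.0))
F
(35, np.int64(-43), np.int64(28), np.float64(-7.5))
(40, np.int64(-41), np.int64(23), np.float64(-9.0))
(45, np.int64(-37), np.int64(18), np.float64(-9.5))
(50, np.int64(-31), np.int64(12), np.float64(-9.5))
(55, np.int64(-22), np.int64(0), np.float64(-11.0))
E (pixel x6)
```

>>> {"api": "move_arm", "payload": {
  "plan": [0, 0, 0, -0.002, 0.004, 0, -0.7, 0, 0, 0, -0.002, 0.004, 0.04, -0.7, 0, 0, 0, -0.002, 0.004, 0.08, -0.7, 0, 0, 0, -0.002, 0.004, 0.1, -0.7, 0, 0, 0, -0.002, 0.004, 0.1, -0.7]
}}

```text
time_s: 12.28
eef_pos: [0.5403, 0.1677, 0.1088]
tcp_rot: [3.095, 0.541, -0.001]
ft_force: [0.1, -0.1, -0.2]
grip_width: 0.162
gripper_force: 29.7
```

```bash
python3 - <<'E'
from g import *
go((.541,.1668,.097));print(state()["wrist_torque"].round(2))
s=read_camera("side");cv2.imwrite("pics/n5.png",cv2.resize(s["color"][220:320,170:290],(720,600),interpolation=2)[:,:,::-1])
E
```

```text
t 12.28 tcp [0.5403 0.1677 0.1088] x_t [ 0.941  0.339 -0.001] z_t [-8.e-04 -2.e-04 -1.e+00] F [ 0.1 -0.1 -0.2]
(0.541, 0.1668, 0.097) -> [0.002 0.006 0.059]
[-0.01 -0.06 -0.  ]
```

View pics/n5.png

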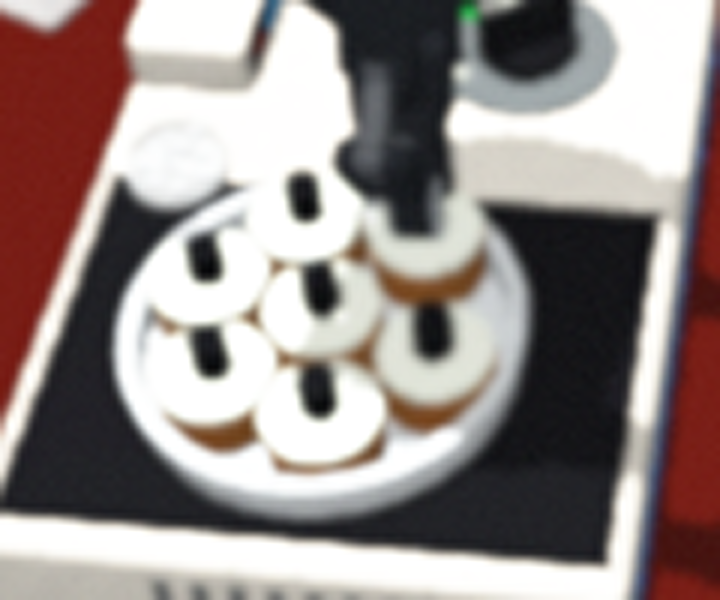

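It is already below the rim with no contact force and sits in the gap (425,250). I lower it the last 11 mm.

>>> {"api": "move_arm", "payload": {
  "plan": [0, 0, 0, 0.001, 0.002, 0.02, -0.7, 0, 0, 0, 0.001, 0.002, 0.04, -0.7, 0, 0, 0, 0.001, 0.002, 0.05, -0.7, 0, 0, 0, 0.001, 0.002, 0.055, -0.7, 0, 0, 0, 0.001, 0.002, 0.058, -0.7, 0, 0, 0, 0.001, 0.002, 0.06, -0.7]
}}

```text
time_s: 13.08
eef_pos: [0.5409, 0.1674, 0.0974]
tcp_rot: [-3.095, -0.54, -0.0]
ft_force: [0.2, 1.0, 2.2]
grip_width: 0.167
gripper_force: 30.0
```

>>> {"api": "move_arm", "payload": {
  "plan": [0, 0, 0, 0, 0, 0.002, -0.7, 0, 0, 0, 0, 0, 0.002, -0.55, 0, 0, 0, 0, 0, 0.002, -0.3, 0, 0, 0, 0, 0, 0.002, -0.3, 0, 0, 0, 0, 0, -0.1, -0.3, 0, 0, 0, 0, 0, -0.3, -0.3, 0, 0, 0, 0, 0, -0.5, -0.3, 0, 0, 0, 0, 0.7, -0.55, -0.3, 0, 0, 0, 0, 0.9, -0.55, -0.3, 0, 0, 0, 0, 0.9, -0.55, -0.3, 0, 0, 0, 0, 0.9, -0.55, -0.3]
}}

```text
time_s: 14.45
eef_pos: [0.603, -0.0054, 0.2073]
tcp_rot: [3.095, 0.534, 0.001]
ft_force: [0.6, 0.7, 1.3]
grip_width: 0.354
gripper_force: 0.0
```

>>> {"api": "move_arm", "payload": {
  "plan": [0, 0, 0, -0.2, 0.6, 0, -0.3, 0, 0, 0, -0.2, 0.6, 0, -0.3, 0, 0, 0, -0.2, 0.6, 0, -0.3]
}}

```text
time_s: 14.82
eef_pos: [0.6047, -0.1315, 0.207]
tcp_rot: [3.095, 0.535, -0.0]
ft_force: [0.2, 1.5, 0.7]
grip_width: 0.35
gripper_force: 0.0
```

```bash
python3 - <<'E'
from g import *
t=read_camera("top");s=read_camera("side")
c=np.array([.5605,.2076])
for k in match(t,s,c):
    d=k[0]-c;print(np.round(k[0],4),"r",np.hypot(*d).round(4),np.degrees(np.arctan2(d[1],d[0])).round(1),k[2] and (k[2][0].round(4),round(k[2][1],4)))
go((.5693,.0299,.15))
# selector: grey disc centroid via ellipse in both views
S=[]
for n,q in(("top",t),("side",s)):
    u,v=proj(q,(.5693,.0299,.07));print(n,u,v)
    S.append(cv2.resize(q["color"][int(v)-25:int(v)+25,int(u)-25:int(u)+25],(400,400),interpolation=2))
cv2.imwrite("pics/sel.png",np.hstack(S)[:,:,::-1])
E
```

```text
[0.609  0.2133] r 0.0488 6.7 (array([0.609 , 0.2135, 0.0972]), np.float64(0.001))
[0.5911 0.1713] r 0.0475 -49.9 (array([0.5913, 0.1715, 0.0972]), np.float64(0.0005))
[0.5823 0.2497] r 0.0474 62.6 (array([0.5825, 0.25  , 0.0973]), np.float64(0.0006))
[0.562  0.2075] r 0.0015 -5.1 (array([0.562 , 0.2077, 0.0979]), np.float64(0.0006))
[0.5412 0.1663] r 0.0456 -115.1 (array([0.541 , 0.1664, 0.0982]), np.float64(0.0009))
[0.5376 0.2484] r 0.0467 119.3 (array([0.5376, 0.2486, 0.0981]), np.float64(0.0005))
[0.5142 0.2075] r 0.0463 -179.8 (array([0.514 , 0.2075, 0.0988]), np.float64(0.0007))
t 14.93 tcp [ 0.6046 -0.1282  0.2071] x_t [ 0.941  0.338 -0.   ] z_t [-5.e-04  5.e-04 -1.e+00] F [0.3 0.6 0.3]
(0.5693, 0.0299, 0.15) -> [ 0.101 -0.804  0.286]
top 269.4857422354092 203.7937378108508
side 258.1057275688252 224.80368423796477
```

View pics/sel.png

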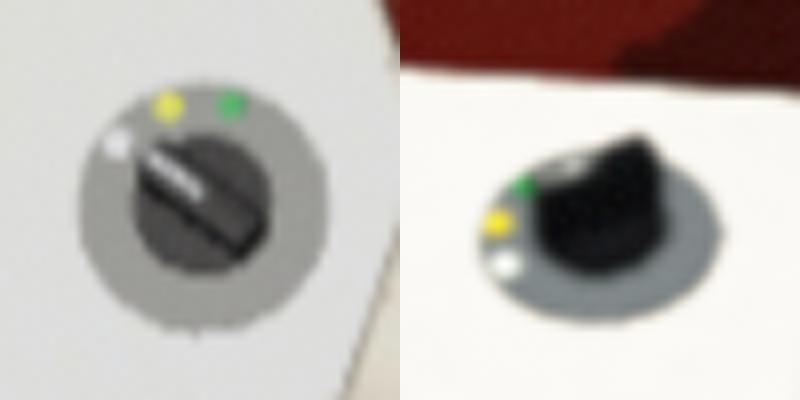

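All seven stand in place: heights about 97–98 mm, ring radii at most 48.8 mm. The pointer is at white, with the white line at (175,175) in the left crop. Next, the selector.

>>> {"api": "move_arm", "payload": {
  "plan": [0, 0, -0.1, 0.1, -0.805, 0.1, -0.3, 0, 0, -0.2, 0.1, -0.805, 0.2, -0.3, 0, 0, -0.3, 0.1, -0.805, 0.286, -0.3, 0, 0, -0.377, 0.1, -0.805, 0.286, -0.3, 0, 0, -0.377, 0.1, -0.805, 0.286, -0.3, 0, 0, -0.377, 0.1, -0.805, 0.286, -0.3]
}}

```text
time_s: 15.68
eef_pos: [0.5693, 0.0303, 0.1504]
tcp_rot: [2.804, 1.417, 0.001]
ft_force: [-0.1, -0.1, 1.4]
grip_width: 0.347
gripper_force: 0.0
```

```bash
python3 - <<'E'
from g import *
go((.5693,.0305,.11),(.5693,.0305,.078));print(state()["joints"].round(2))
s=read_camera("side");u,v=map(int,proj(s,(.5693,.03,.09)));cv2.imwrite("pics/s2.png",cv2.resize(s["color"][v-40:v+30,u-40:u+40],(640,560),interpolation=2)[:,:,::-1])
E
```

```text
t 15.68 tcp [0.5693 0.0303 0.1504] x_t [0.593 0.805 0.   ] z_t [ 6.e-04  0.e+00 -1.e+00] F [-0.1 -0.1  1.4]
(0.5693, 0.0305, 0.11) -> [ 0.001 -0.001  0.202]
(0.5693, 0.0305, 0.078) -> [ 0.001 -0.001  0.362]
[-0.05  0.51  1.58  0.    1.05  0.58]
```

View pics/s2.png

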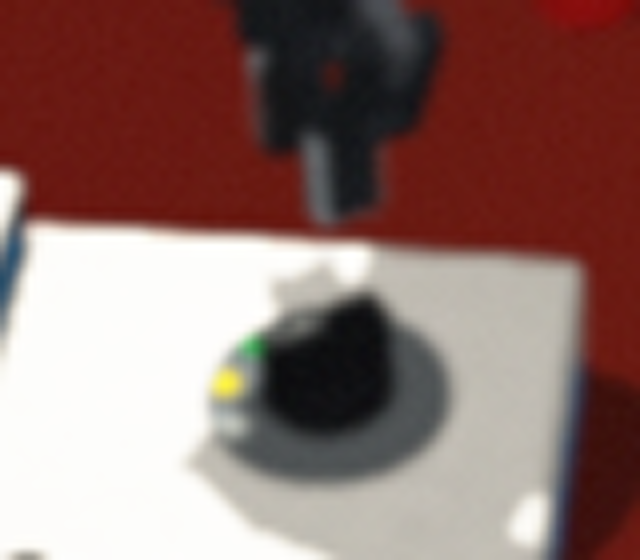

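The fingers (340,180) stand above the bar (335,330), straddling along its width. I descend and grip.

>>> {"api": "move_arm", "payload": {
  "plan": [0, 0, 0, 0, 0, 0.15, -0.3, 0, 0, 0, 0, 0, 0.25, -0.3, 0, 0, 0, 0, 0, 0.32, -0.3, 0, 0, 0, 0, 0, 0.35, -0.3, 0, 0, 0, 0, 0, 0.35, -0.3, 0, 0, 0, 0, 0, 0.35, -0.75, 0, 0, 0, 0, 0, 0.35, -0.75, 0, 0, 0, 0, 0, 0.35, -0.75, 0, 0, 0, 0, 0, 0.35, -0.75],
  "squeeze": 25
}}

```text
time_s: 16.85
eef_pos: [0.5689, 0.0303, 0.0808]
tcp_rot: [-2.802, -1.42, -0.0]
ft_force: [-4.8, 3.7, 5.1]
grip_width: 0.154
gripper_force: 26.7
```

>>> {"api": "move_arm", "payload": {
  "plan": [0, 0, 0.08, 0, 0, 0, -0.75, 0, 0, 0.17, 0, 0, 0, -0.75, 0, 0, 0.26, 0, 0, 0, -0.75, 0, 0, 0.35, 0, 0, 0, -0.75, 0, 0, 0.44, 0, 0, 0, -0.75, 0, 0, 0.53, 0, 0, 0, -0.75, 0, 0, 0.62, 0, 0, 0, -0.75, 0, 0, 0.7, 0, 0, 0, -0.75, 0, 0, 0.775, 0, 0, 0, -0.75, 0, 0, 0.775, 0, 0, 0, -0.75, 0, 0, 0.775, 0, 0, 0, -0.75]
}}

```text
time_s: 18.23
eef_pos: [0.5678, 0.0329, 0.0808]
tcp_rot: [-3.107, 0.438, 0.004]
ft_force: [-8.8, 30.0, 11.0]
grip_width: 0.156
gripper_force: 27.6
```

>>> {"api": "move_arm", "payload": {
  "plan": [0, 0, 0, 0, 0, 0, -0.3, 0, 0, 0, 0, 0, 0, -0.3, 0, 0, 0, 0, 0, 0, -0.3, 0, 0, 0, 0, 0, -0.1, -0.3, 0, 0, 0, 0, 0, -0.3, -0.3, 0, 0, 0, 0, 0, -0.6, -0.3, 0, 0, 0, 0, 0.6, -0.6, -0.3, 0, 0, 0, 0, 0.9, -0.6, -0.3, 0, 0, 0, 0, 0.9, -0.6, -0.3, 0, 0, 0, 0, 0.9, -0.6, -0.3]
}}

```text
time_s: 19.48
eef_pos: [0.5186, -0.1466, 0.2002]
tcp_rot: [3.109, -0.444, 0.0]
ft_force: [0.0, 0.8, -0.4]
grip_width: 0.352
gripper_force: 0.0
```

```bash
python3 - <<'E'
from g import *
t=read_camera("top");s=read_camera("side")
c=np.array([.5605,.2076])
for k in match(t,s,c):print(np.round(k[0],4),k[2] and (k[2][0].round(4)))
S=[cv2.resize(q["color"][a:a+90,b:b+110],(390,320),interpolation=2) for q,a,b in((t,160,190),(s,195,185))]
cv2.imwrite("pics/end.png",np.hstack(S)[:,:,::-1]);go()
E
```

```text
[0.609  0.2132] [0.609  0.2135 0.0971]
[0.591  0.1713] [0.5912 0.1715 0.0972]
[0.5823 0.2498] [0.5824 0.2501 0.0975]
[0.5622 0.2076] [0.5621 0.2077 0.0978]
[0.5413 0.1659] [0.5412 0.1661 0.0978]
[0.5376 0.2484] [0.5375 0.2486 0.0982]
[0.5141 0.2075] [0.5139 0.2075 0.0989]
t 19.57 tcp [ 0.5194 -0.1436  0.2001] x_t [ 0.961 -0.277  0.   ] z_t [ 1.e-04  1.e-04 -1.e+00] F [-0.2  0.6 -0.9]
```

View pics/end.png

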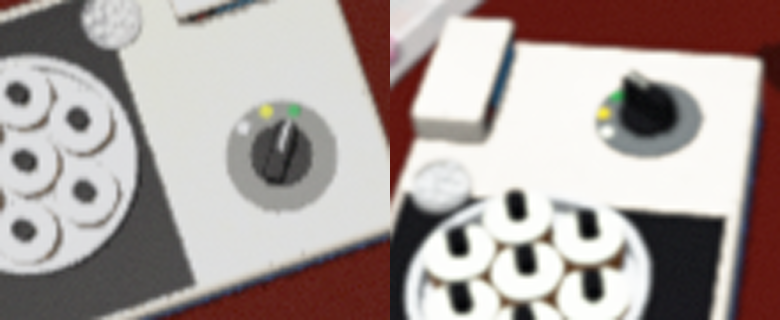

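The pointer's white line at (285,130) now aims at the green dot (295,110). All seven bottles stand in the pan and the arm is clear of everything.

```bash
python3 -c "
from rig import *
print(hand_in())"
```

```text
the job is handed in; nothing more can be done
None
```

The job is handed in at about 20 s: all seven bottles stand flat in the pan, one in the middle and six around it, and the selector points at green with the arm clear of everything.

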